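# Level a hinged instrument plate with a wedge

### The job

The pressure gauge has to be checked on a level plate, but the front edge of the hinged plate sags. Take the steel wedge, slide its thin end along the bench straight in under the middle of the plate's front edge, and drive it in until the plate has risen to its height mark, the brass screw above it, and bears on it firmly (some 7 N) but is not forced. Then let go and leave the wedge holding the plate up; keep the robot off the plate and the stop, and leave the gauge and the other things where they are.

Things in the scene. Friction and masses are not known exactly. Their poses are not given: they have to be found in the camera images.
- stand: Grey fixed stand, bolted down. Origin: on the bench, straight below the middle of the plate's front (free) edge; +x along the bench to the hinge 170 mm behind, +y to the plate's left, z up. The wedge goes in along +x at y = 0; the bench there is bare, 90 mm wide under the plate. The stop's post (62 mm high, 10 mm thick) stands 20 mm behind the front edge, 70 mm left of the middle.
- plate: Aluminium plate, 176 x 90 x 8 mm, about 0.6 kg, hinged at the back. Origin: on the hinge axis, 28 mm over the bench; x runs from the front edge to the hinge. At rest its front edge hangs 8 mm below level; from there it turns up freely.
- edge (a point): Lowest line of the plate's rounded front edge (6 mm radius), at mid-width. It stands 12 mm over the bench at rest; with the plate on the stop, 18 to 22.5 mm, as the stop is set.
- stop: Height stop clamped on the post: dark collar (centre 14 mm above this origin), arm, and a round-ended brass screw (7 mm thick, 30 mm long) pointing down at the plate's upper face. Fixed; its height was set beforehand and differs each time. It should carry 3 to 13 N from the plate, best 7; over 16 N bends it. The joints give: from first touch to 7 N the wedge goes in some 4 mm further.
- stop_tip (a point): Lowest point of the brass stop screw, 20 mm behind the plate's front edge and 36 mm left of its middle. The plate's upper face must rise to it: at rest it lies about 5 to 9 mm below.
- wedge: Steel wedge, 160 x 32 mm, 0.3 kg; origin under its middle, +x to the thin end. Grip block at the thick end (30 long, 42 high), then a taper 130 mm long from 26.7 mm down to 5 mm, 1 in 6. It slides easily (friction 0.25 to 0.35) and stays where left. With little down pressure driving it takes 4 to 8 N until the plate meets the stop, then 0.8 to 1.3 N more per N on the stop (about 2 N per mm).
- wedge_grip (a point): Centre of the wedge's grip block, half-way up (21 mm over the wedge's underside), 65 mm behind wedge. Take the block across its 32 mm width. +x to the thin end, z up.
- wedge_tip (a point): Middle of the wedge's thin end, on its underside, 145 mm ahead of wedge_grip. When the plate reaches the stop it is about 80 to 105 mm behind the front edge.
- gauge_mid (a point): Centre of the spare pressure gauge (67 x 50 x 27 mm, 0.14 kg) lying loose on its back in the middle of the plate. It stays there.
- tape: Bystander: roll of tape, 64 mm across, 18 mm high, flat on the bench; origin at its underside.
- the_marker: Bystander: marker pen, 137 x 17 mm, lying on the bench.
- spanner_1: Bystander: flat open spanner, 181 x 30 x 7 mm, lying on the bench.
- stopper: Bystander: rubber stopper, 30 mm across, 27 mm high, standing on the bench.

How it is judged (in metres and radians):
On the way, in this order (a step that is already met when the one before it is completed fails the run):
1. the wedge's thin end is under the plate's front edge, within 30 mm of its middle (x of wedge_tip in the frame of stand above 0.01 m and y of wedge_tip in the frame of stand between -0.03 and 0.03 m).
2. the plate, lifted by the wedge, bears on the stop screw with over 3 N (contact force between plate and stop above 3 N and contact force between wedge and plate above 2 N), for 0.2 s.
At the end, for the whole second after the job is handed in: The plate rests on the wedge and bears on the stop screw with 3 to 13 N; the wedge lies under the plate within 30 mm of its middle, within 15 degrees of straight and flat on the bench; the wedge is at rest (all of step 1 and all of step 2 and contact force between plate and stop below 13 N and angle between the x axis of stand and the x axis of wedge_grip, either way round below 0.26 rad and angle between wedge_grip's own z axis and vertical below 0.06 rad and linear speed of wedge below 0.005 m/s); the robot touches nothing.
It fails at once if the plate is forced against the stop (over 16 N) (contact force between plate and stop above 16 N).
It fails at once if the robot touches the plate or the stop (contact force between any of the arm, the fingers and plate above 1 N or contact force between any of the arm, the fingers and stop above 1 N).
It fails at once if the gauge is shifted by over 25 mm (distance of gauge_mid from where it was at the start of the episode above 0.025 m).
It fails at once if a bystander is moved by over 30 mm (distance of any of tape, the_marker, spanner_1, stopper from where it was at the start of the episode above 0.03 m).
It also fails if it takes over 72 s, if anything falls off the work surface, if the arm or the gripper's body presses on something with over 40 N, if the wrist force passes 120 N, or if a joint passes its speed limit or range.

### The arm

A 6-joint arm with a two-finger parallel gripper is mounted at the origin on a cart in front of the work surface, level with it; the furniture and walls round the work are solid. World frame = base frame: x ahead of the robot, y to its left, z up, the work surface at z = 0. Lengths are in mm, angles in degrees, forces in N, time in s.
With the tool pointing down it reaches from about 300 to 850 mm from the base axis. Payload 4.2 kg.
Tool frame: the origin (TCP) lies midway between the tips of the shut fingers; the grasp point (between the pads) lies 19 mm behind it; y points along the fingers, z is the direction in which the jaws open and shut, and the axes are right-handed (so a half turn about y gives the same grasp; the last joint's range is limited). The gripper opens to 91 mm and grips with 3 to 60 N. Pads are 32 mm wide; open, the fingers measure 118 mm over their backs; the gripper's body (76 mm by 178 mm) begins 60 mm behind the grasp point.
Start: joints at [-78.151, 18.312, 89.639, -0, 72.044, -1.146], TCP at [129.297, -560.294, 180.076] pointing down, gripper open.
Joint ranges: [-177.97, 177.97], [-48.28, 115.42], [12.27, 149.76], [-77.06, 257.06], [2.81, 150.46], [-146.56, 146.56]. Speed limits (degrees/s): [147.25, 147.25, 180, 180, 180, 180].

### API

Orientations are given as [roll, pitch, yaw] about the fixed x, y, z axes, in that order (R = Rz(yaw) Ry(pitch) Rx(roll)).
In Python, from workcell import env gives the robot as it stands.
- The arm moves only by the shell command python3 -m handwheel 'ROWS' [FORCE]. ROWS is JSON, a list of rows, each a list of 3 entries, a list of its own where there are three numbers: the opening, from 0 (shut) to 1 (fully open), then the shift along the tool's x, y, z in mm, then the turn, a rotation vector about the tool's x, y, z in degrees. A call has exactly 10 rows; each row shifts and turns the commanded pose from where the row before left it, along the tool's axes as they then stand; what a row does not reach is not made up. A row lasts 1/12 s, in which the tool goes at most 41.7 mm and 7.16 degrees, less where a joint would pass 70% of its speed; a pose out of reach is approached as far as the arm can. A call is refused whole if a number of a shift passes 41.7 or a number of a turn 7.16, either way. A call with a gripper value outside its range is refused whole. The fingers move at their own pace and stop on an object; FORCE is the grip in N (left out, the last holds). Time passes only in rows, so rows that do not move let the fingers close, or fill a call up. It gives the time, the measured TCP pose, the force and the opening at its end, in the units of the state.
- env.state(): the state, without advancing time (a new reading comes with each control period).
- env.grab_frame(name): name is "side" or "top"; returns the picture (480x640x3 uint8, red, green, blue); there is no depth.
- env.camera_info(name): a dict with "fx", "fy", "cx", "cy" (pixels), "k1" (the pictures are not rectified: a ray, as slopes to the right and down, at radius r is drawn at 1 + k1 r^2 times it, then the intrinsics apply), "camera_from_world" (4x4, takes a point from world to camera coordinates). Camera axes: x right, y down, z forward; pixel columns grow to the right and rows downward; lengths in mm; the calibration is good to about 2 mm. A picture is of the moment at which its call begins. camera_info takes no time and is no camera call.
- env.job_done(): hands the job in, once; it reports no verdict.
Trained networks look in the newest picture that a camera, given by its name, has taken for a name from the list of things; names that differ only in an ending like _2 or _b are one class to them, and where a whole thing is asked for, a point or a joint stands for the part that bears it (a point fixed in the world has none). Each returns a list of dicts, best first, with "p" (0 to 1); they miss things now and then, are a little off and sometimes report something else, mostly with a low value. They report only what shows in the picture. A call takes as long as a camera call.
- env.masks_of(camera, label): "region" (480x640 bool, what is visible of it) and "location" ([column, row] in pixels, amid what is visible of it).
The state is a dict: "time_s": time; "qpos": joint angles; "qvel": joint speeds; "effort": joint torques, N m; "ee_pos": TCP position; "ee_rot": TCP orientation; "force": force on the tool from outside, world axes, zero at the start; "torque": the same for the moment, N m; "gripper_width": finger opening in mm.
Only numpy, scipy, OpenCV 4.12 (cv2) and the standard library are available. Lean on these libraries where they do the work, as an engineer would, in place of code of your own. Each camera call takes 0.05 s, during which the arm holds its last target.

## Working session

There is one attempt and no reset: what is moved stays moved. The work goes in short steps, Python scripts to look and compute and a shell command to move; the robot and the scene stay as the last step left them, time stands still between calls to the robot, and variables do not carry over. Pictures are saved under pics/ and viewed, and the job is handed in when it is done.

```bash
mkdir -p pics
cat > h.py <<'E'
import numpy as np, cv2
from workcell import env
def save(img,name): cv2.imwrite('pics/'+name,cv2.cvtColor(img,cv2.COLOR_RGB2BGR))
def cam(c):
    i=env.camera_info(c); T=np.array(i['camera_from_world']); return i,T
def ray(c,uv):
    i,T=cam(c); xd=(uv[0]-i['cx'])/i['fx']; yd=(uv[1]-i['cy'])/i['fy']
    x,y=xd,yd
    for _ in range(20):
        s=1+i['k1']*(x*x+y*y); x,y=xd/s,yd/s
    R=T[:3,:3]; o=-R.T@T[:3,3]; d=R.T@np.array([x,y,1]); return o,d
def at_z(c,uv,z):
    o,d=ray(c,uv); return o+d*(z-o[2])/d[2]
def proj(c,p):
    i,T=cam(c); q=T[:3,:3]@np.array(p,float)+T[:3,3]; x,y=q[:2]/q[2]; s=1+i['k1']*(x*x+y*y)
    return np.array([i['fx']*x*s+i['cx'],i['fy']*y*s+i['cy']])
E
python3 - <<'E'
from h import *
for c in ['side','top']:
    save(env.grab_frame(c),c+'0.png'); i,T=cam(c); print(c,i['fx'],i['k1'],(-T[:3,:3].T@T[:3,3]).round(),T[:3,:3].round(2).tolist())
    for n in ['stand','plate','stop','wedge','tape','the_marker','spanner_1','stopper','gauge_mid','edge','stop_tip','wedge_grip','wedge_tip']:
        try: print(n,[(round(m['p'],2),np.round(m['location'],1).tolist(),int(m['region'].sum())) for m in env.masks_of(c,n)][:3])
        except Exception as e: print(n,e)
s=env.state();print(s['time_s'],s['ee_pos'],s['ee_rot'],s['force'])
E
```

```text
side 486.28449501051176 -0.005170178650163513 [174. 957. 603.] [[-0.92, -0.4, -0.01], [-0.18, 0.43, -0.89], [0.36, -0.81, -0.46]]
stand [(0.85, [235.2, 300.1], 2660), (0.62, [265.2, 362.4], 320)]
plate [(0.94, [241.9, 293.6], 1692)]
stop [(0.73, [383.8, 243.4], 674), (0.58, [255.1, 305.2], 159)]
wedge [(0.74, [384.6, 244.9], 804), (0.71, [252.5, 305.9], 223)]
tape [(0.69, [299.1, 351.7], 872)]
the_marker [(0.63, [388.6, 227.1], 300)]
spanner_1 [(0.58, [250.8, 304.9], 224), (0.57, [363.8, 209.6], 175), (0.32, [381.7, 244.6], 777)]
stopper [(0.8, [264.8, 364.7], 289), (0.48, [385.3, 243.2], 815)]
gauge_mid [(0.73, [234.5, 280.8], 482), (0.3, [252.9, 303.3], 236)]
edge [(0.73, [243.1, 289.6], 1838)]
stop_tip [(0.52, [249.3, 306.0], 242)]
wedge_grip [(0.8, [385.1, 245.1], 836), (0.75, [266.5, 366.2], 307)]
wedge_tip [(0.56, [379.1, 244.7], 746)]
top 592.8189794619236 0.012385511160462307 [ 459.   38. 1483.] [[-0.03, -1.0, 0.0], [-0.99, 0.03, -0.1], [0.1, -0.01, -1.0]]
stand [(0.83, [245.9, 207.5], 3198)]
plate [(0.88, [248.3, 211.3], 2332)]
stop [(0.49, [219.7, 231.4], 121)]
wedge [(0.98, [388.1, 280.9], 826)]
tape [(0.76, [200.7, 291.9], 431), (0.73, [251.6, 213.4], 2337)]
the_marker []
spanner_1 [(0.72, [180.6, 271.9], 152), (0.66, [481.2, 241.7], 394)]
stopper [(0.41, [181.5, 271.7], 130)]
gauge_mid [(0.74, [253.5, 196.2], 358)]
edge [(0.71, [251.3, 215.2], 2285), (0.47, [439.1, 285.4], 383)]
stop_tip [(0.44, [223.5, 234.5], 146)]
wedge_grip [(0.64, [389.5, 285.9], 940)]
wedge_tip [(0.68, [386.7, 281.5], 862)]
1.4 [ 129.29671326 -560.29002933  180.05175552] [-8.99972590e+01 -7.06539545e-04 -1.67005886e+02] [-0.17851597  0.39416877  0.58992204]
```

View pics/top0.png

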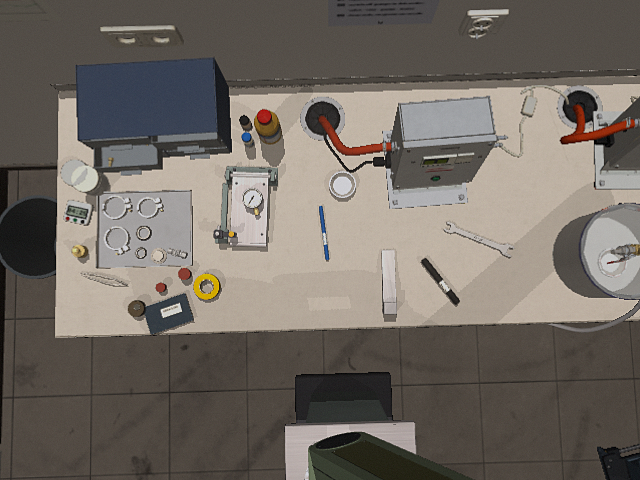

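View pics/side0.png

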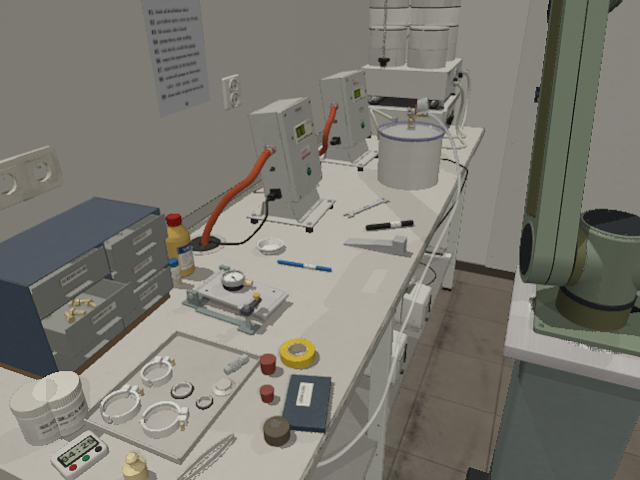

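Run:
```python
import cv2
a=cv2.imread('pics/top0.png');cv2.imwrite('pics/top0z.png',cv2.resize(a[160:310,170:410],None,fx=3.3,fy=3.3,interpolation=cv2.INTER_CUBIC))
a=cv2.imread('pics/side0.png');cv2.imwrite('pics/side0z.png',cv2.resize(a[200:380,190:430],None,fx=3.3,fy=3.3,interpolation=cv2.INTER_CUBIC))
```

```text
(no output)
```

View pics/top0z.png

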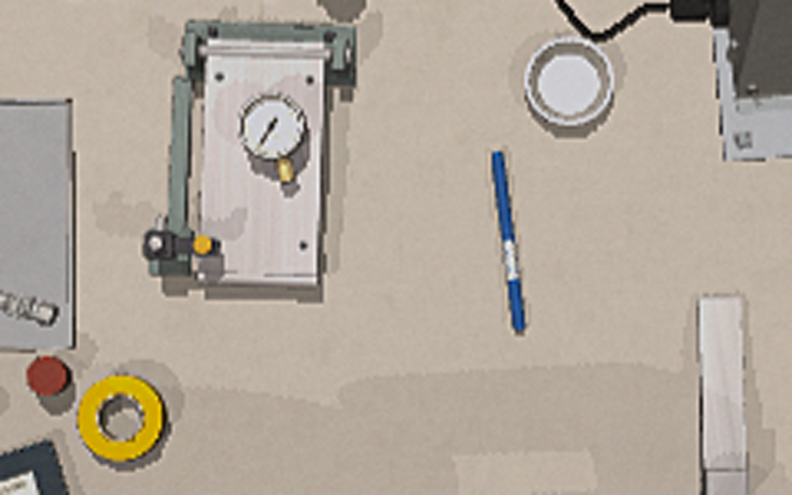

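View pics/side0z.png

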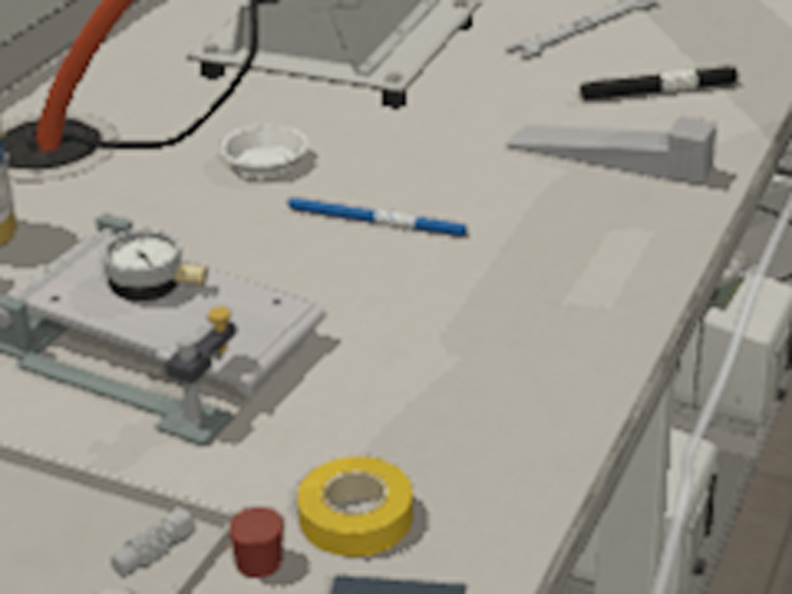

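Run:
```python
import cv2
a=cv2.imread('pics/top0.png');s=cv2.imread('pics/side0.png')
f=lambda im,r,c,k,n:cv2.imwrite('pics/'+n,cv2.resize(im[r[0]:r[1],c[0]:c[1]],None,fx=k,fy=k,interpolation=cv2.INTER_CUBIC))
f(a,(242,326),(350,430),7,'tw.png'); f(a,(160,255),(205,285),6,'ts.png')
f(s,(225,265),(330,420),8,'sw.png'); f(s,(260,340),(180,300),6,'ss.png')
```

```text
(no output)
```

View pics/tw.png

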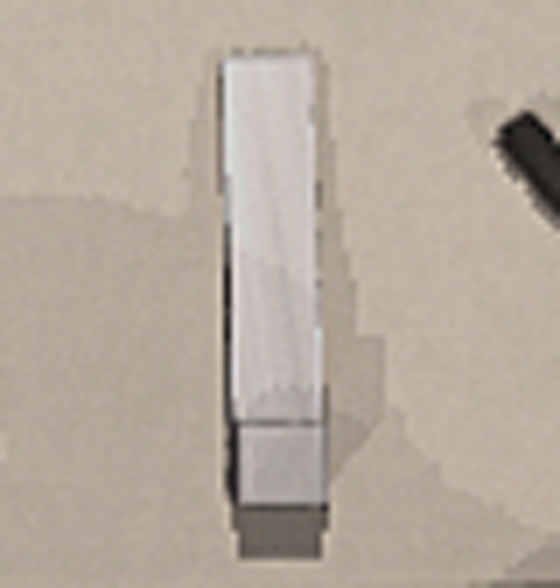

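View pics/ts.png

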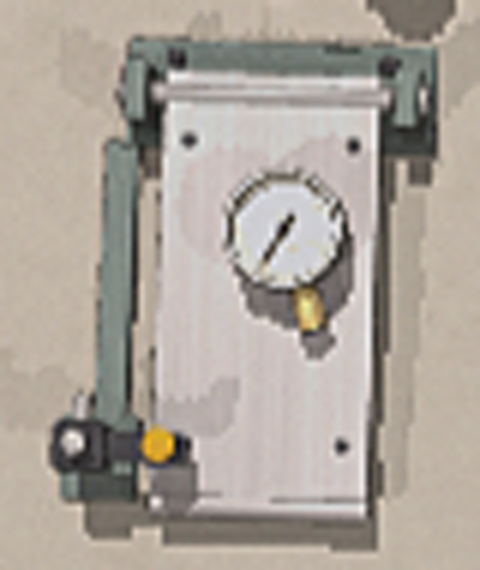

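View pics/sw.png

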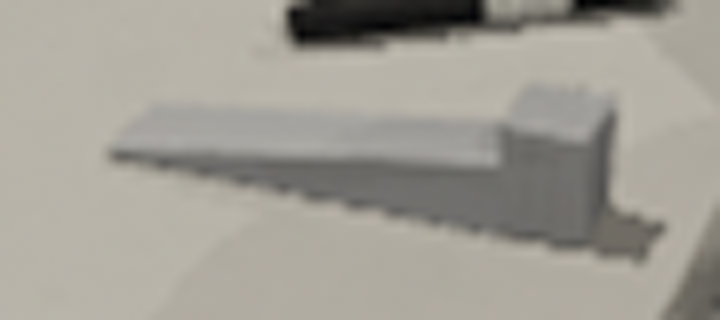

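View pics/ss.png

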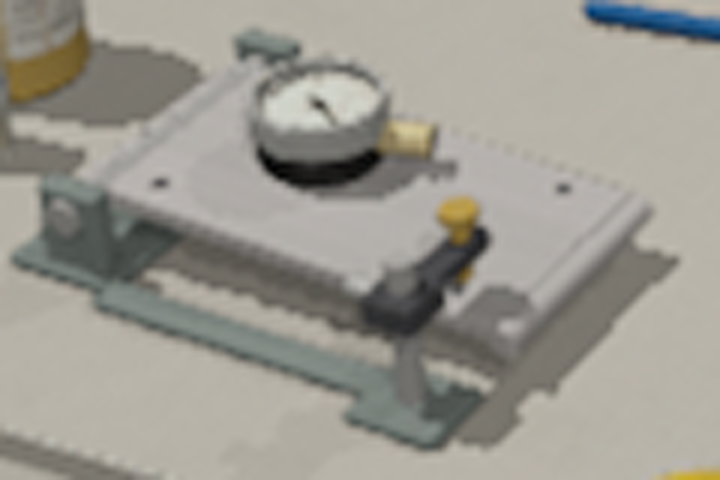

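Run:
```python
from h import *
def T(p,k,off,z,c='top'): return at_z(c,((p[0]+.5)/k-.5+off[0],(p[1]+.5)/k-.5+off[1]),z).round(1)
W=(350,242);S=(205,160)
print('wedge thin top5',T((222,58),7,W,5),T((315,58),7,W,5))
print('blk far',T((237,422),7,W,42),T((322,422),7,W,42)); print('blk near',T((238,504),7,W,42),T((325,504),7,W,42), T((238,507),7,W,42))
print('sidecam thin bottom left',T((110,153),8,(330,225),0,'side'),'thin top',T((112,150),8,(330,225),5,'side'),T((152,103),8,(330,225),5,'side'))
print('sidecam blk', T((505,130),8,(330,225),42,'side'),T((515,85),8,(330,225),42,'side'),T((585,140),8,(330,225),42,'side'),T((612,97),8,(330,225),42,'side'),'bottomnearleft',T((585,246),8,(330,225),0,'side'))
print('plate front',T((155,512),6,S,19),T((367,518),6,S,19)); print('back',T((166,75),6,S,34),T((379,80),6,S,34))
print('rod',T((155,92),6,S,32),T((388,97),6,S,32)); print('screwtop',T((158,446),6,S,52))
o=(180,260)
print('side plate front',T((650,207),6,o,19,'side'),T((505,348),6,o,17,'side'),T((513,325),6,o,20,'side'))
```

```text
wedge thin top5 [571.9 -94.1   5. ] [ 571.  -127.4    5. ]
blk far [442.9 -91.4  42. ] [ 442.1 -120.7   42. ]
blk near [414.9 -90.7  42. ] [ 414.  -120.6   42. ] [413.8 -90.6  42. ]
sidecam thin bottom left [576.4 -97.2   0. ] thin top [573.2 -90.7   5. ] [ 572.9 -126.8    5. ]
sidecam blk [441.4 -84.4  42. ] [ 447. -115.   42.] [416.9 -87.4  42. ] [ 416.7 -118.5   42. ] bottomnearleft [416.5 -96.5   0. ]
plate front [593.7 280.2  19. ] [588.7 192.9  19. ]
back [773.5 271.   34. ] [769.  183.1  34. ]
rod [766.9 276.   32. ] [762.2 179.7  32. ]
screwtop [617.4 273.3  52. ]
side plate front [590.3 193.9  19. ] [598.3 284.2  17. ] [600.  275.5  20. ]
```

```bash
python3 - <<'E'
from h import *
for n,uv,z in [('tape',(207,287),9),('bluepen',(323.5,232),8),('bp far',(321,207),8),('bp near',(327,259),8),('stopperA',(184.5,273),27),('B',(161,287),27),('pot',(600,250),0)]: print(n,at_z('top',uv,z).round())
E
python3 -m handwheel '[[1,[0,0,0],[0,5.07,0]],[1,[0,0,0],[0,5.07,0]],[1,[0,0,0],[0,5.07,0]],[1,[-20,0,-33],[0,0,0]],[1,[-20,0,-33],[0,0,0]],[1,[-20,0,-33],[0,0,0]],[1,[-20,0,-33],[0,0,0]],[1,[-20,0,-33],[0,0,0]],[1,[-20,0,-33],[0,0,0]],[1,[-20,0,-33],[0,0,0]]]' 50
```

```text
tape [492. 341.   9.]
bluepen [621.  49.   8.]
bp far [684.  54.   8.]
bp near [553.  42.   8.]
stopperA [527. 392.  27.]
B [495. 449.  27.]
pot [ 557. -643.    0.]
time_s: 2.23
ee_pos: [278.7, -333.3, 180.2]
ee_rot: [-90.0, 0.0, 177.7]
force: [1.9, -0.8, 0.8]
gripper_width: 91.2
```

```bash
python3 -m handwheel '[[1,[-17.6,0,-29.3],[0,0,0]],[1,[-17.6,0,-29.3],[0,0,0]],[1,[-17.6,0,-29.3],[0,0,0]],[1,[-17.6,0,-29.3],[0,0,0]],[1,[-17.6,0,-29.3],[0,0,0]],[1,[-17.6,0,-29.3],[0,0,0]],[1,[-17.6,0,-29.3],[0,0,0]],[1,[-17.6,0,-29.3],[0,0,0]],[1,[0,35,0],[0,0,0]],[1,[0,35,0],[0,0,0]]]'
python3 - <<'E'
from h import *
save(env.grab_frame('side'),'side1.png');save(env.grab_frame('top'),'top1.png')
a=cv2.imread('pics/side1.png');cv2.imwrite('pics/side1z.png',cv2.resize(a[120:300,280:520],None,fx=3.3,fy=3.3,interpolation=cv2.INTER_CUBIC))
print(env.state()['ee_pos'])
E
```

```text
time_s: 3.07
ee_pos: [431.0, -104.9, 111.0]
ee_rot: [-89.9, 0.4, 178.0]
force: [0.7, -0.2, -1.5]
gripper_width: 91.2
[ 423.70411267 -104.33986934  106.05234456]
```

View pics/side1z.png

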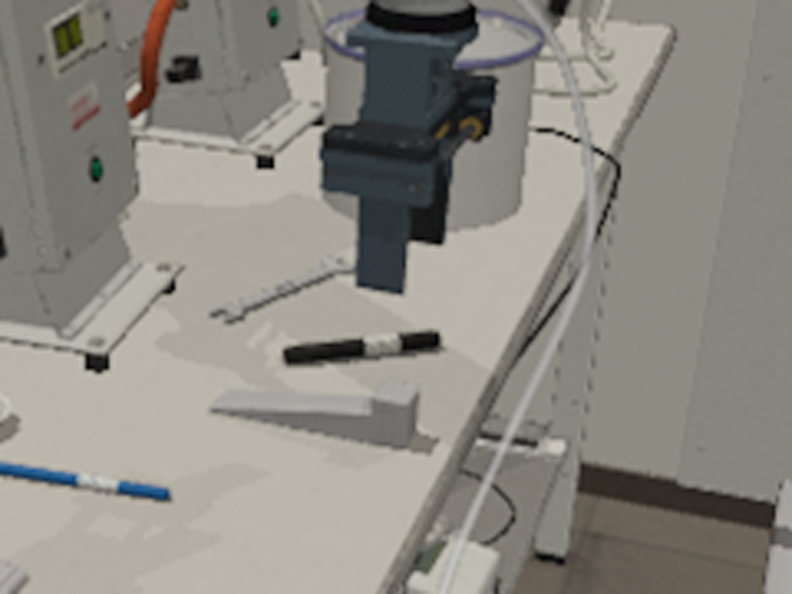

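View pics/top1.png

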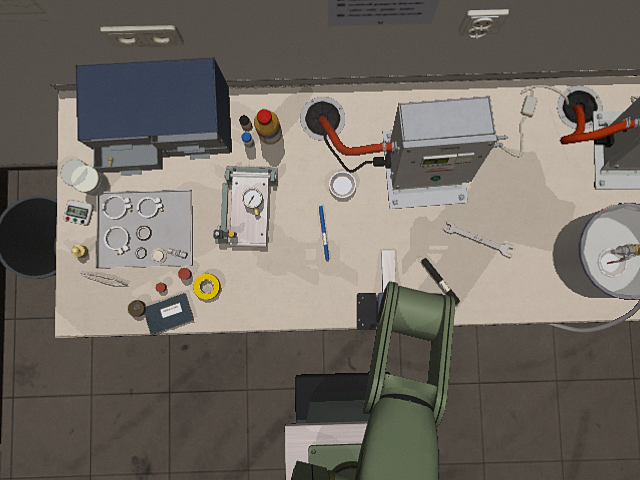

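```bash
python3 -m handwheel '[[1,[0,0,0],[0,0,0]],[1,[0,0,0],[0,0,0]],[1,[0,12,0],[0,0,0]],[1,[0,12,0],[0,0,0]],[1,[0,12,0],[0,0,0]],[1,[0,12,0],[0,0,0]],[1,[0,6,0],[0,0,0]],[1,[0,0,0],[0,0,0]],[1,[0,0,0],[0,0,0]],[1,[0,0,0],[0,0,0]]]'
python3 - <<'E'
from h import *
save(env.grab_frame('side'),'side2.png')
a=cv2.imread('pics/side2.png');cv2.imwrite('pics/side2z.png',cv2.resize(a[120:300,280:520],None,fx=3.3,fy=3.3,interpolation=cv2.INTER_CUBIC))
print(env.state()['ee_pos'],env.state()['ee_rot'],env.state()['force'])
E
```

```text
time_s: 4.0
ee_pos: [429.0, -106.6, 57.3]
ee_rot: [-90.0, 0.2, 177.8]
force: [-0.2, 0.1, 0.6]
gripper_width: 90.7
[ 428.84706743 -106.52380796   57.14498322] [-8.99627039e+01  1.38350808e-01  1.77765184e+02] [ 0.49931452  0.67926901 -0.98703897]
```

View pics/side2z.png

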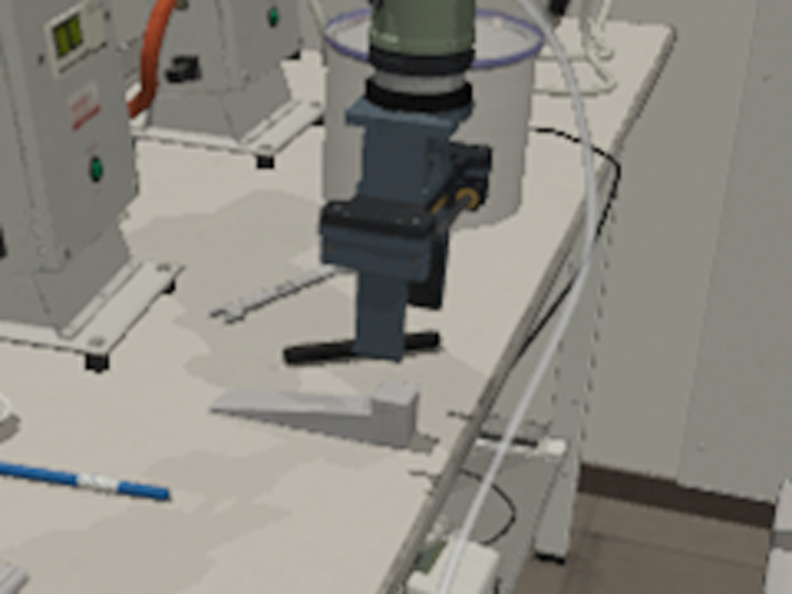

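```bash
python3 -m handwheel '[[1,[0,8,-0.5],[0,0,0]],[1,[0,8,-0.5],[0,0,0]],[1,[0,8,-0.5],[0,0,0]],[1,[0,8,0],[0,0,0]],[1,[0,8,0],[0,0,0]],[1,[0,7,0],[0,0,0]],[1,[0,0,0],[0,0,0]],[1,[0,0,0],[0,0,0]],[1,[0,0,0],[0,0,0]],[1,[0,0,0],[0,0,0]]]'
python3 - <<'E'
from h import *
save(env.grab_frame('side'),'side3.png')
a=cv2.imread('pics/side3.png');cv2.imwrite('pics/side3z.png',cv2.resize(a[120:300,280:520],None,fx=3.3,fy=3.3,interpolation=cv2.INTER_CUBIC))
print(env.state()['ee_pos'],env.state()['ee_rot'],env.state()['force'])
E
```

```text
time_s: 4.88
ee_pos: [428.4, -104.7, 9.3]
ee_rot: [-90.0, 0.1, 177.8]
force: [0.2, -1.1, -0.1]
gripper_width: 91.1
[ 428.3413298  -104.71509764    9.4021142 ] [-8.99831971e+01  5.48441079e-02  1.77784111e+02] [-0.17426509 -0.06512779 -0.48133992]
```

View pics/side3z.png

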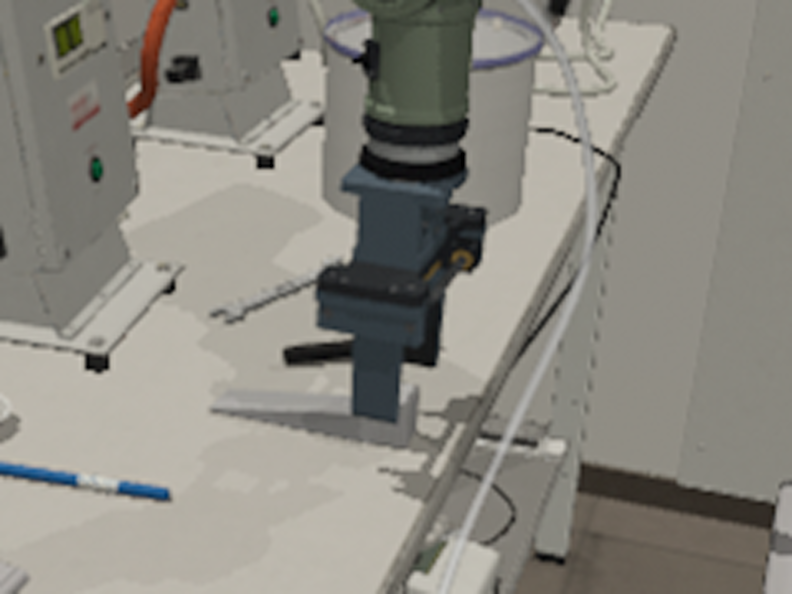

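Fingers straddle the block (finger tip at roughly (395,245) in the full picture). Close and see.

```bash
python3 -m handwheel '[[0.3,[0,0,0],[0,0,0]],[0.3,[0,0,0],[0,0,0]],[0.3,[0,0,0],[0,0,0]],[0.3,[0,0,0],[0,0,0]],[0.2,[0,0,0],[0,0,0]],[0.2,[0,0,0],[0,0,0]],[0.2,[0,0,0],[0,0,0]],[0.2,[0,0,0],[0,0,0]],[0.2,[0,0,0],[0,0,0]],[0.2,[0,0,0],[0,0,0]]]' 50
python3 -m handwheel '[[0.2,[0,-4,0],[0,0,0]],[0.2,[0,-4,0],[0,0,0]],[0.2,[0,-6,0],[0,0,0]],[0.2,[0,-6,0],[0,0,0]],[0.2,[0,-6,0],[0,0,0]],[0.2,[0,-6,0],[0,0,0]],[0.2,[0,-6,0],[0,0,0]],[0.2,[0,-6,0],[0,0,0]],[0.2,[0,0,0],[0,0,0]],[0.2,[0,0,0],[0,0,0]]]'
python3 - <<'E'
from h import *
save(env.grab_frame('side'),'side4.png')
a=cv2.imread('pics/side4.png');cv2.imwrite('pics/side4z.png',cv2.resize(a[120:300,280:520],None,fx=3.3,fy=3.3,interpolation=cv2.INTER_CUBIC))
E
```

```text
time_s: 5.77
ee_pos: [427.9, -104.6, 9.0]
ee_rot: [-90.0, -0.0, 177.8]
force: [0.0, -0.3, -0.5]
gripper_width: 27.4
time_s: 6.6
ee_pos: [428.2, -104.7, 53.4]
ee_rot: [-90.0, 0.1, 177.8]
force: [-0.4, 0.1, 0.1]
gripper_width: 18.1
```

View pics/side4z.png

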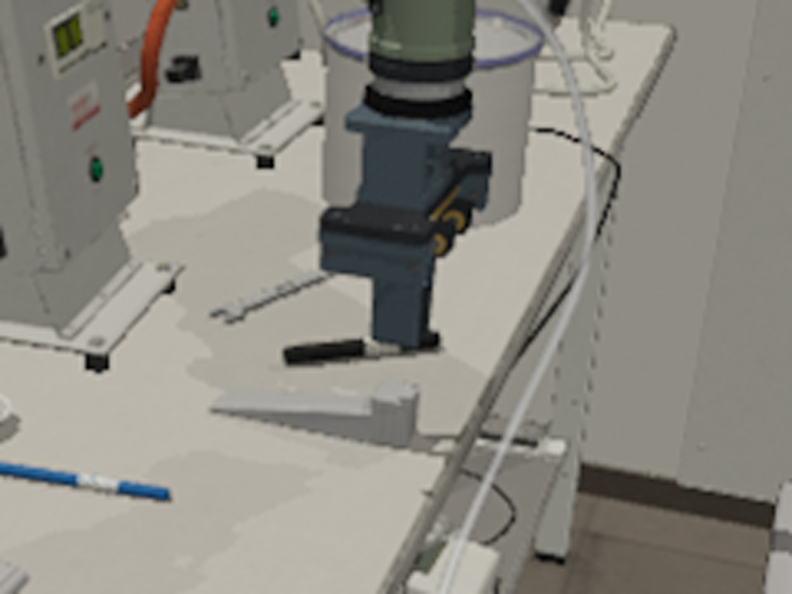

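Run:
```python
from h import *
p=np.array(env.state()['ee_pos']);print(p, proj('side',p),proj('top',p), proj('side',[429,-105,21]),proj('side',[429,-105,42]),proj('top',[429,-105,42]),proj('top',[429,-105,0]))
im=env.grab_frame('top');save(im,'top4.png')
cv2.imwrite('pics/top4z.png',cv2.resize(im[230:350,330:470,::-1],None,fx=5,fy=5,interpolation=cv2.INTER_CUBIC))
for c in['side','top']:print(env.camera_info(c))
```

```text
[ 427.87873389 -104.58106793   53.09465586] [400.50482516 234.30838617] [389.59033008 308.06023204] [399.274194  245.5424037] [399.81831563 238.12582599] [389.28361547 307.50094771] [387.59207038 307.19629796]
{'fx': 486.28449501051176, 'fy': 486.28449501051176, 'cx': 319.9403898951012, 'cy': 240.0055135405463, 'k1': -0.005170178650163513, 'camera_from_world': array([[-9.15777716e-01, -4.01526857e-01, -1.12853114e-02,
         5.50212756e+02],
       [-1.77550285e-01,  4.29827481e-01, -8.85282008e-01,
         1.53799217e+02],
       [ 3.60315239e-01, -8.08717824e-01, -4.64917637e-01,
         9.91533469e+02],
       [ 0.00000000e+00,  0.00000000e+00,  0.00000000e+00,
         1.00000000e+00]])}
{'fx': 592.8189794619236, 'fy': 592.8189794619236, 'cx': 332.5400238786712, 'cy': 239.28205977876718, 'k1': 0.012385511160462307, 'camera_from_world': array([[-2.86504217e-02, -9.99577693e-01,  4.85690646e-03,
         4.42012362e+01],
       [-9.94937243e-01,  2.80485023e-02, -9.65047328e-02,
         5.98615954e+02],
       [ 9.63277492e-02, -7.59721842e-03, -9.95320675e-01,
         1.43209218e+03],
       [ 0.00000000e+00,  0.00000000e+00,  0.00000000e+00,
         1.00000000e+00]])}
```

View pics/top4z.png

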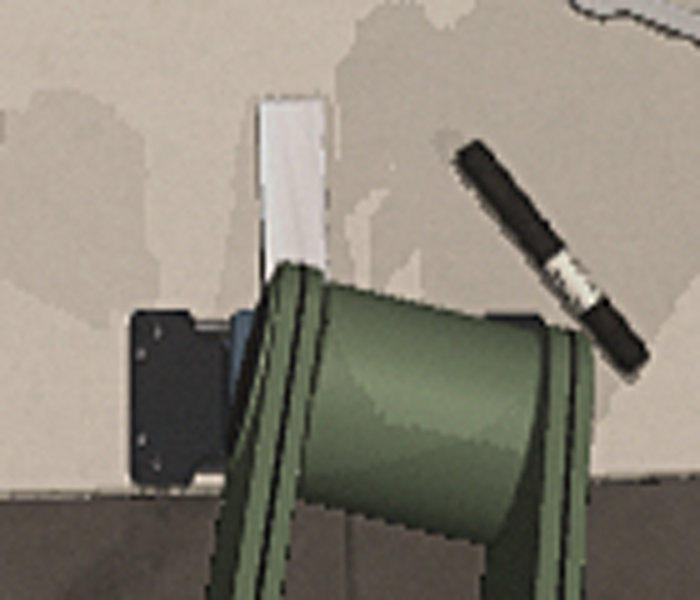

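```bash
python3 - <<'E'
from h import *
s=env.state();print(s)
for p in [(428,-105,132),(428,-105,160),(428,-105+89,132),(428,-105-89,132),(428,-105+89,160),(466,-16,132),(390,-16,132)]:print(p,proj('top',p),proj('side',p))
for p in [(428,-50,9),(428,-60,57),(428,-86,53),(412,-86,53),(444,-86,53),(412,-50,9),(444,-50,9)]:print(p,proj('side',p))
E
python3 - <<'E'
import cv2
a=cv2.imread('pics/side4.png');cv2.imwrite('pics/side4y.png',cv2.resize(a[145:265,340:450],None,fx=5,fy=5,interpolation=cv2.INTER_CUBIC))
E
```

```text
{'time_s': 6.7, 'qpos': array([-1.52273524e+01,  1.38750320e+01,  1.17086181e+02, -7.25657450e-03,
        4.90648923e+01,  7.69923724e+01]), 'qvel': array([-0.08596981,  0.28205973,  0.17416869, -0.05299497,  0.03594329,
        0.07148244]), 'effort': array([ 6.24368404e-04, -3.19237804e+01, -1.80692965e+01,  3.97122069e-02,
       -7.54297734e-02,  1.77201850e-04]), 'ee_pos': array([ 427.68628731, -104.53726917,   52.87658046]), 'ee_rot': array([-9.00005366e+01, -2.66689103e-02,  1.77785031e+02]), 'force': array([ 0.60268734,  1.09170298, -0.48837687]), 'torque': array([ 0.07254287,  0.05837441, -0.01689598]), 'gripper_width': 18.28730633585627}
(428, -105, 132) [393.28030156 308.66221321] [402.65673187 205.00245008]
(428, -105, 160) [394.62947998 308.91459299] [403.4532673  194.18641248]
(428, -16, 132) [354.00004692 309.79255775] [392.2523232  219.65525537]
(428, -194, 132) [432.54034842 307.54017015] [411.8525262  192.05080889]
(428, -16, 160) [354.51653689 310.06883038] [392.97766223 208.29598274]
(466, -16, 132) [353.4604206  292.93850262] [376.13382921 216.95233578]
(390, -16, 132) [354.54314988 326.74309945] [408.77563323 222.42645301]
(428, -50, 9) [393.25833847 259.89408854]
(428, -60, 57) [395.59805482 240.65378816]
(428, -86, 53) [398.42468426 237.52373008]
(412, -86, 53) [404.81722428 238.67740538]
(444, -86, 53) [392.09333189 236.38112777]
(412, -50, 9) [399.67280207 261.16539944]
(444, -50, 9) [386.90573292 258.63502768]
```

View pics/side4y.png

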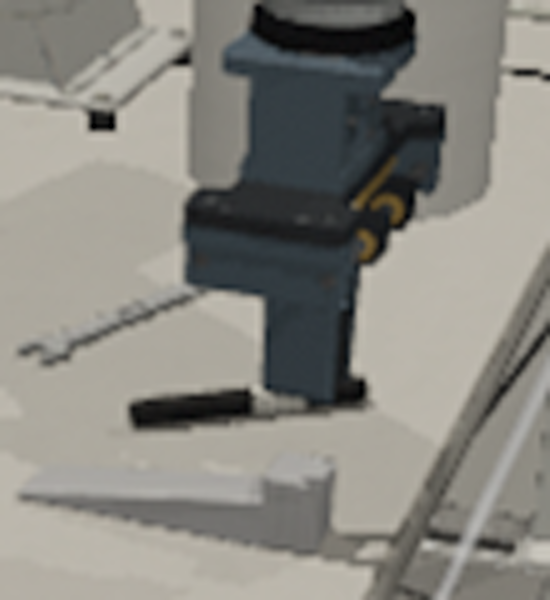

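The fingers never touched the block. The side view shows the fingertips at row ~224, where the reported TCP projects to ~237. The gripper body is off by the same amount, while the top view agrees. So the real tool is about 34 mm higher than reported. I'll reopen, measure that, and go down in stages while watching the force.

```bash
python3 -m handwheel '[[1,[0,0,0],[0,0,0]],[1,[0,0,0],[0,0,0]],[1,[0,0,0],[0,0,0]],[1,[0,0,0],[0,0,0]],[1,[0,0,0],[0,0,0]],[1,[0,0,0],[0,0,0]],[1,[0,0,0],[0,0,0]],[1,[0,0,0],[0,0,0]],[1,[0,0,0],[0,0,0]],[1,[0,0,0],[0,0,0]]]'
python3 -m handwheel '[[1,[0,8,0],[0,0,0]],[1,[0,8,0],[0,0,0]],[1,[0,8,0],[0,0,0]],[1,[0,8,0],[0,0,0]],[1,[0,8,0],[0,0,0]],[1,[0,4,0],[0,0,0]],[1,[0,4,0],[0,0,0]],[1,[0,4,0],[0,0,0]],[1,[0,0,0],[0,0,0]],[1,[0,0,0],[0,0,0]]]'
python3 -m handwheel '[[1,[0,2,0],[0,0,0]],[1,[0,2,0],[0,0,0]],[1,[0,2,0],[0,0,0]],[1,[0,2,0],[0,0,0]],[1,[0,2,0],[0,0,0]],[1,[0,2,0],[0,0,0]],[1,[0,2,0],[0,0,0]],[1,[0,0,0],[0,0,0]],[1,[0,0,0],[0,0,0]],[1,[0,0,0],[0,0,0]]]'
python3 - <<'E'
from h import *
save(env.grab_frame('side'),'side5.png')
a=cv2.imread('pics/side5.png');cv2.imwrite('pics/side5z.png',cv2.resize(a[160:280,340:450],None,fx=5,fy=5,interpolation=cv2.INTER_CUBIC))
print(env.state()['ee_pos'],env.state()['force'])
E
```

```text
time_s: 7.53
ee_pos: [428.0, -104.6, 53.1]
ee_rot: [-90.0, 0.0, 177.8]
force: [0.5, 0.2, -1.2]
gripper_width: 82.0
time_s: 8.37
ee_pos: [428.0, -104.6, 1.0]
ee_rot: [-90.0, -0.0, 177.8]
force: [0.1, -0.3, 0.3]
gripper_width: 91.0
time_s: 9.2
ee_pos: [428.0, -104.6, -12.9]
ee_rot: [-90.0, 0.0, 177.8]
force: [-0.0, -0.5, -0.0]
gripper_width: 91.2
[ 428.01818314 -104.64070042  -12.90295704] [-0.10261874 -0.12817731 -0.58589541]
```

View pics/side5z.png

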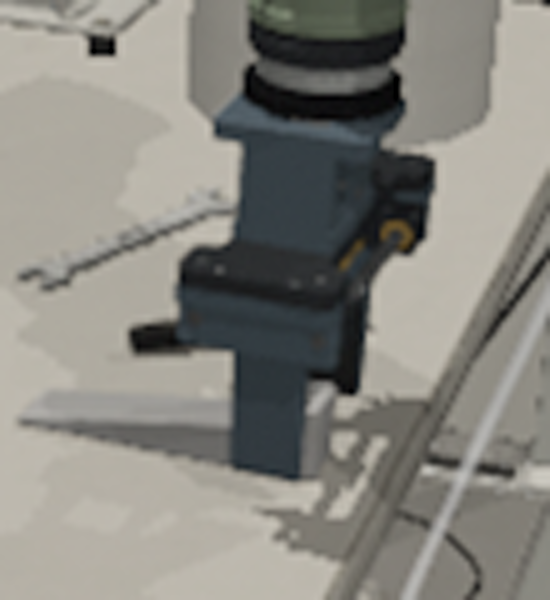

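```bash
python3 -m handwheel '[[1,[0,2,0],[0,0,0]],[1,[0,2,0],[0,0,0]],[1,[0,2,0],[0,0,0]],[1,[0,2,0],[0,0,0]],[1,[0,2,0],[0,0,0]],[0.2,[0,0,0],[0,0,0]],[0.2,[0,0,0],[0,0,0]],[0.2,[0,0,0],[0,0,0]],[0.2,[0,0,0],[0,0,0]],[0.2,[0,0,0],[0,0,0]]]' 50
python3 -m handwheel '[[0.2,[0,0,0],[0,0,0]],[0.2,[0,0,0],[0,0,0]],[0.2,[0,0,0],[0,0,0]],[0.2,[0,0,0],[0,0,0]],[0.2,[0,0,0],[0,0,0]],[0.2,[0,0,0],[0,0,0]],[0.2,[0,0,0],[0,0,0]],[0.2,[0,0,0],[0,0,0]],[0.2,[0,0,0],[0,0,0]],[0.2,[0,0,0],[0,0,0]]]'
```

```text
time_s: 10.08
ee_pos: [428.0, -104.6, -22.9]
ee_rot: [-90.0, 0.0, 177.8]
force: [0.1, -0.1, -0.6]
gripper_width: 60.7
time_s: 10.92
ee_pos: [427.9, -104.6, -23.0]
ee_rot: [-90.0, -0.0, 177.8]
force: [0.1, -0.9, 1.0]
gripper_width: 32.1
```

```bash
python3 -m handwheel '[[0.2,[0,-4,0],[0,0,0]],[0.2,[0,-8,0],[0,0,0]],[0.2,[0,-8,0],[0,0,0]],[0.2,[0,-8,0],[0,0,0]],[0.2,[0,-8,0],[0,0,0]],[0.2,[0,-4,0],[0,0,0]],[0.2,[0,0,0],[0,0,0]],[0.2,[0,0,0],[0,0,0]],[0.2,[0,0,0],[0,0,0]],[0.2,[0,0,0],[0,0,0]]]'
python3 - <<'E'
from h import *
im=env.grab_frame('side');save(im,'side6.png')
cv2.imwrite('pics/side6z.png',cv2.resize(im[160:280,320:450,::-1],None,fx=5,fy=5,interpolation=cv2.INTER_CUBIC))
E
```

```text
time_s: 11.75
ee_pos: [427.5, -104.5, 16.7]
ee_rot: [-90.0, -0.1, 177.8]
force: [0.8, 0.1, -3.2]
gripper_width: 31.9
```

View pics/side6z.png

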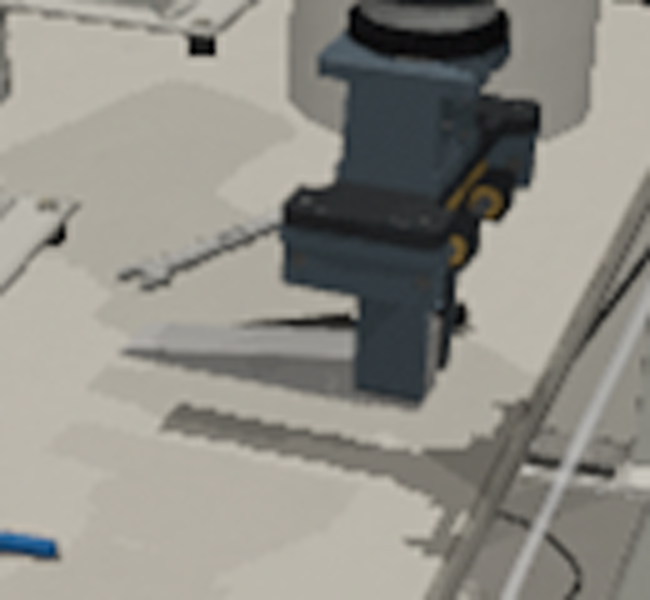

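The wedge is lifted and level, with its thin end at (344,230). Carry it to the stand.

```bash
python3 -m handwheel '[[0.2,[1,0,-15],[0,0,0]],[0.2,[2,0,-25],[0,0,0]],[0.2,[2,0,-30],[0,0,0]],[0.2,[2,0,-30],[0,0,0]],[0.2,[2,0,-30],[0,0,0]],[0.2,[2,0,-30],[0,0,0]],[0.2,[2,0,-30],[0,0,0]],[0.2,[2,0,-30],[0,0,0]],[0.2,[2,0,-30],[0,0,0]],[0.2,[2,0,-30],[0,0,0]]]' 
python3 -m handwheel '[[0.2,[0,0,-30],[0,0.9,0]],[0.2,[0,0,-20],[0,0,0]],[0.2,[0,0,-12],[0,0,0]],[0.2,[0,0,-6],[0,0,0]],[0.2,[0,0,-2],[0,0,0]],[0.2,[0,0,0],[0,0,0]],[0.2,[0,0,0],[0,0,0]],[0.2,[0,0,0],[0,0,0]],[0.2,[0,0,0],[0,0,0]],[0.2,[0,0,0],[0,0,0]]]'
python3 - <<'E'
from h import *
for c in ['side','top']: save(env.grab_frame(c),c+'7.png')
a=cv2.imread('pics/side7.png');s=cv2.imread('pics/top7.png')
print(env.state()['ee_pos'],env.state()['ee_rot'])
cv2.imwrite('pics/side7z.png',cv2.resize(a[200:350,180:380],None,fx=4,fy=4,interpolation=cv2.INTER_CUBIC))
cv2.imwrite('pics/top7z.png',cv2.resize(s[160:330,190:340],None,fx=3.5,fy=3.5,interpolation=cv2.INTER_CUBIC))
E
```

```text
time_s: 12.63
ee_pos: [419.3, 177.4, 16.7]
ee_rot: [-90.0, -0.0, 177.8]
force: [0.5, -0.6, -2.5]
gripper_width: 31.7
time_s: 13.47
ee_pos: [423.1, 245.2, 17.1]
ee_rot: [-90.0, -0.0, 176.8]
force: [0.5, -0.3, -3.1]
gripper_width: 32.0
[423.1512491  245.44451076  17.05682729] [-8.99930592e+01  6.49169087e-04  1.76848077e+02]
```

View pics/side7z.png

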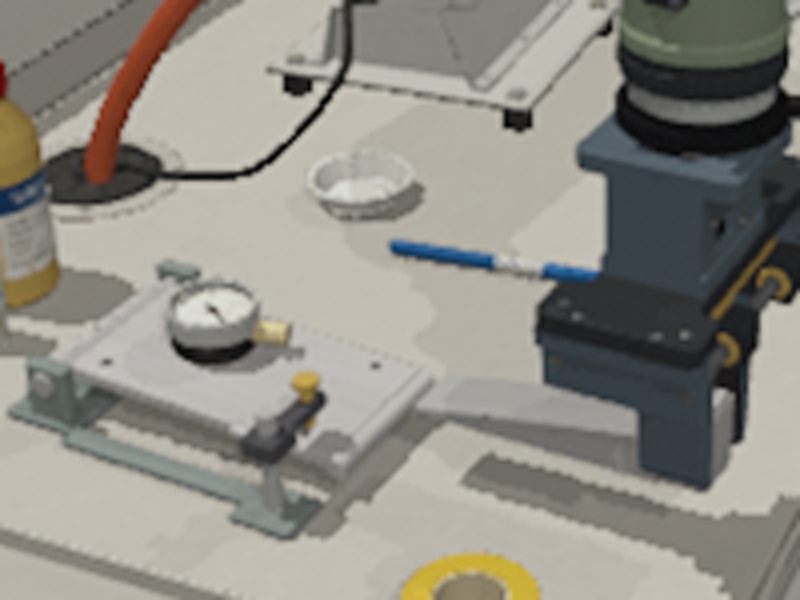

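View pics/top7z.png

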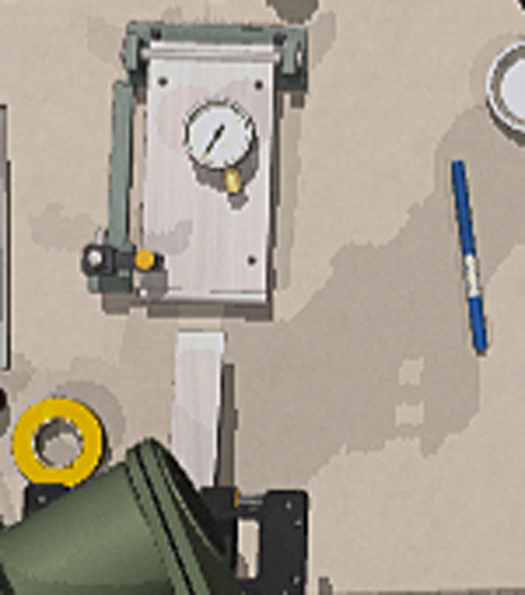

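```bash
python3 - <<'E'
from h import *
print(at_z('top',(176/3.5+190,332/3.5+160),44),at_z('top',(224/3.5+190,332/3.5+160),44),at_z('top',(138/3.5+190,300/3.5+160),19),at_z('top',(269/3.5+190,302/3.5+160),19))
E
python3 -m handwheel '[[0.2,[0,6,0],[0,0,0]],[0.2,[0,8,0],[0,0,0]],[0.2,[0,8,0],[0,0,0]],[0.2,[0,6,0],[0,0,0]],[0.2,[0,4,0],[0,0,0]],[0.2,[0,3,0],[0,0,0]],[0.2,[0,2,0],[0,0,0]],[0.2,[0,1,0],[0,0,0]],[0.2,[0,0,0],[0,0,0]],[0.2,[0,0,0],[0,0,0]]]'
python3 -m handwheel '[[0.2,[0,0.5,0],[0,0,0]],[0.2,[0,0.5,0],[0,0,0]],[0.2,[0,0.5,0],[0,0,0]],[0.2,[0,0.3,0],[0,0,0]],[0.2,[0,0,0],[0,0,0]],[0.2,[0,0,0],[0,0,0]],[0.2,[0,0,0],[0,0,0]],[0.2,[0,0,0],[0,0,0]],[0.2,[0,0,0],[0,0,0]],[0.2,[0,0,0],[0,0,0]]]'
python3 - <<'E'
from h import *
for c in ['side','top']: save(env.grab_frame(c),c+'8.png')
a=cv2.imread('pics/side8.png');s=cv2.imread('pics/top8.png')
print(env.state()['ee_pos'],env.state()['force'],env.state()['torque'])
cv2.imwrite('pics/side8z.png',cv2.resize(a[220:350,180:380],None,fx=4,fy=4,interpolation=cv2.INTER_CUBIC))
cv2.imwrite('pics/top8z.png',cv2.resize(s[160:300,205:295],None,fx=4.2,fy=4.2,interpolation=cv2.INTER_CUBIC))
E
```

```text
[566.47264152 252.46251234  44.        ] [565.52718885 219.18807895  44.        ] [591.7852745  282.70409227  19.        ] [587.74812356 190.19944414  19.        ]
time_s: 14.4
ee_pos: [423.3, 245.9, -20.8]
ee_rot: [-90.0, 0.0, 176.9]
force: [0.3, 0.7, -2.6]
gripper_width: 32.0
time_s: 15.23
ee_pos: [423.1, 245.8, -22.8]
ee_rot: [-90.0, 0.0, 176.9]
force: [-1.3, -0.2, -3.6]
gripper_width: 31.7
[423.11275782 245.84290715 -22.79179082] [ 0.01190121 -0.10666286 -3.07034796] [0.02513158 0.064288   0.04353473]
```

View pics/side8z.png

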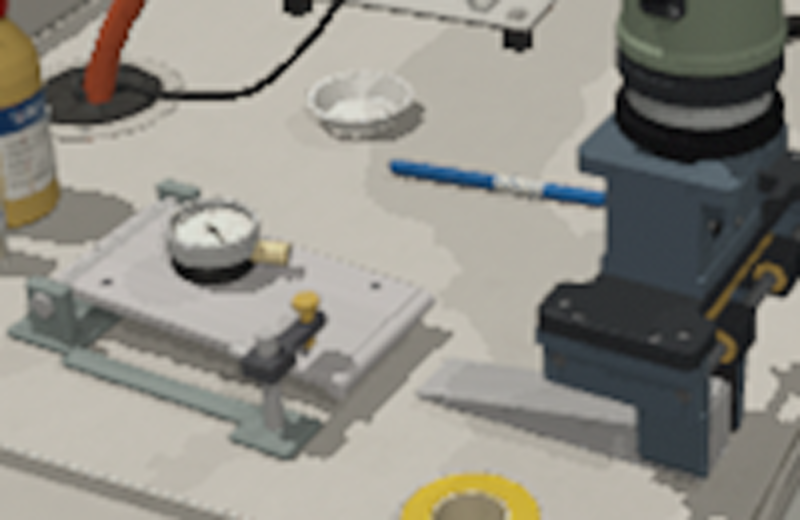

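View pics/top8z.png

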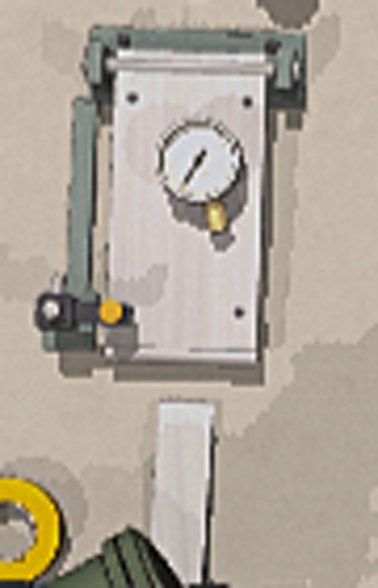

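```bash
python3 - <<'E'
from h import *
f=lambda u,v,z:at_z('top',(u/4.2+205,v/4.2+160),z).round(1)
print(f(158,402,5),f(213,402,5),f(107,357,19),f(261,362,19))
E
python3 -m handwheel '[[0.2,[0,0.3,0],[0,0,0]],[0.2,[0,0.3,0],[0,0,0]],[0.2,[0,0,0],[0,0,0]],[0.2,[0,0,0],[0,0,0]],[0.2,[0,0,0],[0,0,0]],[0.2,[0,0,0],[0,0,0]],[0.2,[0,0,0],[0,0,0]],[0.2,[0,0,0],[0,0,0]],[0.2,[0,0,0],[0,0,0]],[0.2,[0,0,0],[0,0,0]]]'
python3 -m handwheel '[[0.2,[0,0.3,0],[0,0,0]],[0.2,[0,0.3,0],[0,0,0]],[0.2,[0,0,0],[0,0,0]],[0.2,[0,0,0],[0,0,0]],[0.2,[0,0,0],[0,0,0]],[0.2,[0,0,0],[0,0,0]],[0.2,[0,0,0],[0,0,0]],[0.2,[0,0,0],[0,0,0]],[0.2,[0,0,0],[0,0,0]],[0.2,[0,0,0],[0,0,0]]]'
```

```text
[567.1 252.5   5. ] [566.2 219.9   5. ] [593.5 280.1  19. ] [588.  189.5  19. ]
time_s: 16.17
ee_pos: [423.2, 245.9, -23.0]
ee_rot: [-90.0, 0.0, 176.9]
force: [-1.7, -0.5, 5.9]
gripper_width: 32.1
time_s: 17.0
ee_pos: [423.1, 245.8, -23.0]
ee_rot: [-90.0, 0.0, 176.9]
force: [-2.4, -2.0, 10.5]
gripper_width: 31.7
```

```bash
cat > f.py <<'E'
from h import *
F=[];P=[]
for i in range(4):
    env.grab_frame('side'); s=env.state(); F.append(s['force']);P.append(s['ee_pos'])
R=np.array([[np.cos(np.radians(-3.1)),np.sin(np.radians(-3.1))]])
F=np.mean(F,0);P=np.mean(P,0)
tx=float(((P[:2]-[423.1,245.8])@R[0])-25)
print('t',round(s['time_s'],2),'F',F.round(2),'along',round(float(F[:2]@R[0]),2),'tip x est',round(tx,2),'z',P[2].round(2),'tq',np.round(s['torque'],2))
E
python3 -m handwheel '[[0.2,[0,-0.5,0],[0,0,0]],[0.2,[0,-0.4,0],[0,0,0]],[0.2,[-3,0,0],[0,0,0]],[0.2,[-6,0,0],[0,0,0]],[0.2,[-6,0,0],[0,0,0]],[0.2,[-6,0,0],[0,0,0]],[0.2,[-3,0,0],[0,0,0]],[0.2,[-1,0,0],[0,0,0]],[0.2,[0,0,0],[0,0,0]],[0.2,[0,0,0],[0,0,0]]]'
python3 f.py
```

```text
time_s: 17.83
ee_pos: [448.9, 244.7, -23.0]
ee_rot: [-90.0, 0.0, 176.9]
force: [-1.3, 0.9, 5.6]
gripper_width: 31.9
t 18.03 F [-0.83 -0.28  4.  ] along -0.82 tip x est 0.84 z -22.96 tq [-0.01 -0.02 -0.  ]
```

```bash
python3 -m handwheel '[[0.2,[0,-0.3,0],[0,0,0]],[0.2,[-3,0,0],[0,0,0]],[0.2,[-5,0,0],[0,0,0]],[0.2,[-5,0,0],[0,0,0]],[0.2,[-5,0,0],[0,0,0]],[0.2,[-5,0,0],[0,0,0]],[0.2,[-5,0,0],[0,0,0]],[0.2,[-2,0,0],[0,0,0]],[0.2,[0,0,0],[0,0,0]],[0.2,[0,0,0],[0,0,0]]]'
python3 f.py
python3 - <<'E'
from h import *
for c in ['side','top']: save(env.grab_frame(c),c+'9.png')
a=cv2.imread('pics/side9.png');s=cv2.imread('pics/top9.png')
cv2.imwrite('pics/side9z.png',cv2.resize(a[230:350,180:380],None,fx=4,fy=4,interpolation=cv2.INTER_CUBIC))
cv2.imwrite('pics/top9z.png',cv2.resize(s[160:300,205:295],None,fx=4.2,fy=4.2,interpolation=cv2.INTER_CUBIC))
E
```

```text
time_s: 18.87
ee_pos: [478.9, 242.8, -22.9]
ee_rot: [-90.0, 0.1, 176.9]
force: [0.7, -0.7, -0.7]
gripper_width: 32.0
t 19.07 F [ 0.9   0.59 -1.1 ] along 0.87 tip x est 30.29 z -22.93 tq [ 0.01 -0.03 -0.02]
```

View pics/side9z.png

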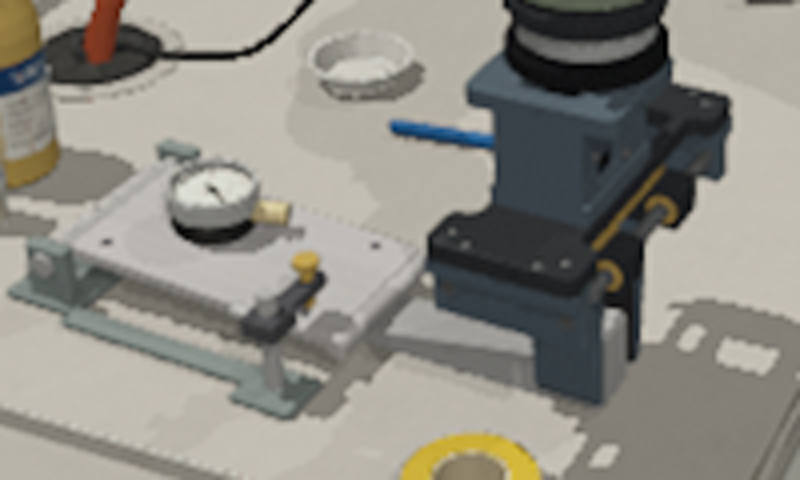

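View pics/top9z.png

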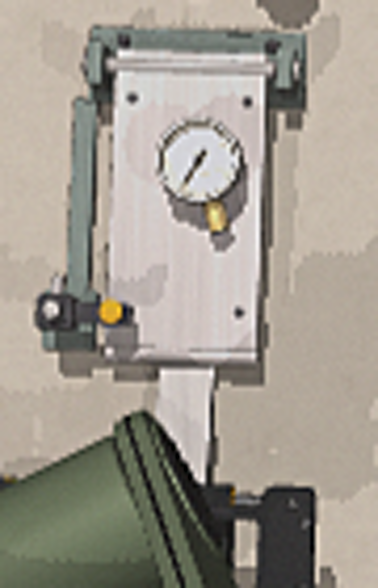

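```bash
python3 -m handwheel '[[0.2,[-2,0,0],[0,0,0]],[0.2,[-3,0,0],[0,0,0]],[0.2,[-3,0,0],[0,0,0]],[0.2,[-3,0,0],[0,0,0]],[0.2,[-3,0,0],[0,0,0]],[0.2,[-3,0,0],[0,0,0]],[0.2,[-2,0,0],[0,0,0]],[0.2,[-1,0,0],[0,0,0]],[0.2,[0,0,0],[0,0,0]],[0.2,[0,0,0],[0,0,0]]]'
python3 f.py
python3 -m handwheel '[[0.2,[-2,0,0],[0,0,0]],[0.2,[-2,0,0],[0,0,0]],[0.2,[-2,0,0],[0,0,0]],[0.2,[-2,0,0],[0,0,0]],[0.2,[-2,0,0],[0,0,0]],[0.2,[-2,0,0],[0,0,0]],[0.2,[-1,0,0],[0,0,0]],[0.2,[-1,0,0],[0,0,0]],[0.2,[-1,0,0],[0,0,0]],[0.2,[0,0,0],[0,0,0]]]'
python3 f.py
```

```text
time_s: 20.0
ee_pos: [496.7, 241.4, -22.9]
ee_rot: [-89.9, -0.2, 176.9]
force: [-4.2, 0.6, 1.1]
gripper_width: 31.7
t 20.2 F [-5.27  0.05  2.43] along -5.27 tip x est 48.74 z -22.87 tq [ 0.06  0.36 -0.  ]
time_s: 21.03
ee_pos: [511.6, 240.6, -22.9]
ee_rot: [-89.9, -0.2, 176.9]
force: [-6.1, -0.3, 1.6]
gripper_width: 31.5
t 21.23 F [-4.66  0.17  1.98] along -4.66 tip x est 63.65 z -22.88 tq [0.06 0.37 0.01]
```

```bash
python3 -m handwheel '[[0.2,[-1.5,0,0],[0,0,0]],[0.2,[-1.5,0,0],[0,0,0]],[0.2,[-1.5,0,0],[0,0,0]],[0.2,[-1.5,0,0],[0,0,0]],[0.2,[-1.5,0,0],[0,0,0]],[0.2,[-1,0,0],[0,0,0]],[0.2,[-1,0,0],[0,0,0]],[0.2,[-0.5,0,0],[0,0,0]],[0.2,[0,0,0],[0,0,0]],[0.2,[0,0,0],[0,0,0]]]'
python3 f.py
python3 -m handwheel '[[0.2,[-0.5,0,0],[0,0,0]],[0.2,[-0.5,0,0],[0,0,0]],[0.2,[-0.5,0,0],[0,0,0]],[0.2,[-0.5,0,0],[0,0,0]],[0.2,[-0.5,0,0],[0,0,0]],[0.2,[-0.5,0,0],[0,0,0]],[0.2,[0,0,0],[0,0,0]],[0.2,[0,0,0],[0,0,0]],[0.2,[0,0,0],[0,0,0]],[0.2,[0,0,0],[0,0,0]]]'
python3 f.py
python3 - <<'E'
from h import *
for c in ['side']: save(env.grab_frame(c),c+'10.png')
a=cv2.imread('pics/side10.png')
cv2.imwrite('pics/side10z.png',cv2.resize(a[270:340,220:320],None,fx=7,fy=7,interpolation=cv2.INTER_CUBIC))
E
```

```text
time_s: 22.07
ee_pos: [521.5, 240.1, -22.9]
ee_rot: [-89.9, -0.2, 176.9]
force: [-6.2, 0.3, 2.7]
gripper_width: 31.8
t 22.27 F [-5.65  0.27  2.28] along -5.66 tip x est 73.59 z -22.88 tq [0.09 0.31 0.03]
time_s: 23.1
ee_pos: [524.5, 240.0, -22.9]
ee_rot: [-89.9, -0.2, 176.9]
force: [-5.3, 0.0, 2.2]
gripper_width: 31.8
t 23.3 F [-5.85 -0.26  2.14] along -5.82 tip x est 76.53 z -22.88 tq [ 0.09  0.36 -0.04]
```

View pics/side10z.png

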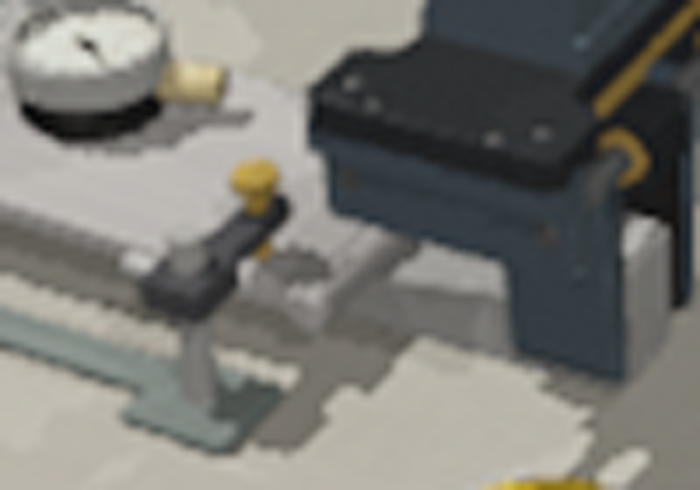

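```bash
for i in 1; do python3 -m handwheel '[[0.2,[-0.5,0,0],[0,0,0]],[0.2,[-0.5,0,0],[0,0,0]],[0.2,[-0.5,0,0],[0,0,0]],[0.2,[-0.5,0,0],[0,0,0]],[0.2,[-0.5,0,0],[0,0,0]],[0.2,[0,0,0],[0,0,0]],[0.2,[0,0,0],[0,0,0]],[0.2,[0,0,0],[0,0,0]],[0.2,[0,0,0],[0,0,0]],[0.2,[0,0,0],[0,0,0]]]' | grep force; done
python3 f.py
python3 -m handwheel '[[0.2,[-0.5,0,0],[0,0,0]],[0.2,[-0.5,0,0],[0,0,0]],[0.2,[-0.5,0,0],[0,0,0]],[0.2,[-0.5,0,0],[0,0,0]],[0.2,[-0.5,0,0],[0,0,0]],[0.2,[0,0,0],[0,0,0]],[0.2,[0,0,0],[0,0,0]],[0.2,[0,0,0],[0,0,0]],[0.2,[0,0,0],[0,0,0]],[0.2,[0,0,0],[0,0,0]]]' |grep force
python3 f.py
```

```text
force: [-5.5, -0.4, 2.0]
t 24.38 F [-5.62  0.58  2.51] along -5.65 tip x est 79.03 z -22.89 tq [ 0.07  0.35 -0.03]
force: [-5.6, 0.6, 3.1]
t 25.42 F [-5.63  0.3   1.99] along -5.63 tip x est 81.53 z -22.89 tq [0.12 0.33 0.03]
```

```bash
python3 -m handwheel '[[0.2,[-0.5,0,0],[0,0,0]],[0.2,[-0.5,0,0],[0,0,0]],[0.2,[-0.5,0,0],[0,0,0]],[0.2,[-0.5,0,0],[0,0,0]],[0.2,[-0.5,0,0],[0,0,0]],[0.2,[0,0,0],[0,0,0]],[0.2,[0,0,0],[0,0,0]],[0.2,[0,0,0],[0,0,0]],[0.2,[0,0,0],[0,0,0]],[0.2,[0,0,0],[0,0,0]]]' | grep force
python3 f.py
```

```text
force: [-6.1, -0.0, 2.8]
t 26.45 F [-5.66  0.31  2.22] along -5.67 tip x est 84.04 z -22.88 tq [0.08 0.33 0.04]
```

```bash
python3 -m handwheel '[[0.2,[-0.5,0,0],[0,0,0]],[0.2,[-0.5,0,0],[0,0,0]],[0.2,[-0.5,0,0],[0,0,0]],[0.2,[-0.5,0,0],[0,0,0]],[0.2,[-0.5,0,0],[0,0,0]],[0.2,[0,0,0],[0,0,0]],[0.2,[0,0,0],[0,0,0]],[0.2,[0,0,0],[0,0,0]],[0.2,[0,0,0],[0,0,0]],[0.2,[0,0,0],[0,0,0]]]' | grep force
python3 f.py
```

```text
force: [-6.9, 0.2, 1.6]
t 27.48 F [-6.24  0.26  2.59] along -6.24 tip x est 86.32 z -22.89 tq [ 0.13  0.34 -0.03]
```

```bash
python3 -m handwheel '[[0.2,[-0.5,0,0],[0,0,0]],[0.2,[-0.5,0,0],[0,0,0]],[0.2,[-0.5,0,0],[0,0,0]],[0.2,[-0.5,0,0],[0,0,0]],[0.2,[0,0,0],[0,0,0]],[0.2,[0,0,0],[0,0,0]],[0.2,[0,0,0],[0,0,0]],[0.2,[0,0,0],[0,0,0]],[0.2,[0,0,0],[0,0,0]],[0.2,[0,0,0],[0,0,0]]]' | grep force
python3 f.py
python3 - <<'E'
from h import *
for c in ['side']: save(env.grab_frame(c),c+'11.png')
a=cv2.imread('pics/side11.png')
cv2.imwrite('pics/side11z.png',cv2.resize(a[270:340,220:320],None,fx=7,fy=7,interpolation=cv2.INTER_CUBIC))
E
```

```text
force: [-8.5, 0.5, 3.2]
t 28.52 F [-7.8   0.39  4.02] along -7.81 tip x est 87.51 z -22.9 tq [0.2  0.63 0.07]
```

View pics/side11z.png

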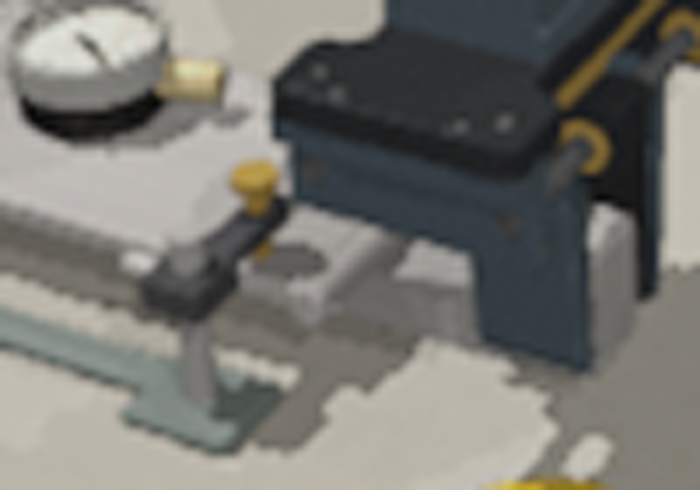

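```bash
python3 -m handwheel '[[0.2,[-0.5,0,0],[0,0,0]],[0.2,[-0.5,0,0],[0,0,0]],[0.2,[-0.5,0,0],[0,0,0]],[0.2,[-0.5,0,0],[0,0,0]],[0.2,[-0.5,0,0],[0,0,0]],[0.2,[0,0,0],[0,0,0]],[0.2,[0,0,0],[0,0,0]],[0.2,[0,0,0],[0,0,0]],[0.2,[0,0,0],[0,0,0]],[0.2,[0,0,0],[0,0,0]]]' | grep force
python3 f.py
```

```text
force: [-10.8, 1.2, 6.3]
t 29.6 F [-10.94   1.16   5.62] along -10.98 tip x est 88.65 z -22.9 tq [ 0.27  1.1  -0.  ]
```

```bash
python3 -m handwheel '[[0.2,[-0.5,-0.1,0],[0,0,0]],[0.2,[-0.5,-0.1,0],[0,0,0]],[0.2,[-0.5,-0.1,0],[0,0,0]],[0.2,[-0.5,0,0],[0,0,0]],[0.2,[-0.5,0,0],[0,0,0]],[0.2,[0,0,0],[0,0,0]],[0.2,[0,0,0],[0,0,0]],[0.2,[0,0,0],[0,0,0]],[0.2,[0,0,0],[0,0,0]],[0.2,[0,0,0],[0,0,0]]]' | grep force
python3 f.py
```

```text
force: [-13.7, 2.1, 6.4]
t 30.63 F [-13.46   1.48   6.05] along -13.52 tip x est 89.65 z -22.91 tq [0.44 1.49 0.11]
```

```bash
python3 -m handwheel '[[0.2,[1,0,0],[0,0,0]],[0.2,[1,-0.1,0],[0,0,0]],[0.2,[1,-0.1,0],[0,0,0]],[0.2,[1,-0.1,0],[0,0,0]],[0.2,[1,0,0],[0,0,0]],[0.2,[0.5,0,0],[0,0,0]],[0.2,[0,0,0],[0,0,0]],[0.2,[0,0,0],[0,0,0]],[0.2,[0,0,0],[0,0,0]],[0.2,[0,0,0],[0,0,0]]]' | grep force
python3 f.py
```

```text
force: [2.2, -0.7, -12.2]
t 31.67 F [  2.13  -0.94 -13.51] along 2.18 tip x est 88.85 z -22.86 tq [-0.11  0.33 -0.08]
```

```bash
python3 -m handwheel '[[0.2,[-0.5,0.2,0],[0,0,0]],[0.2,[-0.5,0.2,0],[0,0,0]],[0.2,[0,0.2,0],[0,0,0]],[0.2,[0,0.2,0],[0,0,0]],[0.2,[0,0.2,0],[0,0,0]],[0.2,[0,0,0],[0,0,0]],[0.2,[0,0,0],[0,0,0]],[0.2,[0,0,0],[0,0,0]],[0.2,[0,0,0],[0,0,0]],[0.2,[0,0,0],[0,0,0]]]' | grep force
python3 f.py
```

```text
force: [-5.5, -0.1, -5.8]
t 32.7 F [-5.55  0.28 -6.2 ] along -5.56 tip x est 88.87 z -22.93 tq [ 0.09  1.62 -0.  ]
```

```bash
python3 -m handwheel '[[0.2,[-0.5,0.2,0],[0,0,0]],[0.2,[-0.5,0.2,0],[0,0,0]],[0.2,[-0.3,0,0],[0,0,0]],[0.2,[0,0,0],[0,0,0]],[0.2,[0,0,0],[0,0,0]],[0.2,[0,0,0],[0,0,0]],[0.2,[0,0,0],[0,0,0]],[0.2,[0,0,0],[0,0,0]],[0.2,[0,0,0],[0,0,0]],[0.2,[0,0,0],[0,0,0]]]' | grep force
python3 f.py
```

```text
force: [-8.7, 0.9, -1.9]
t 33.73 F [-8.89  0.07 -1.71] along -8.88 tip x est 89.16 z -22.91 tq [ 0.11  1.93 -0.05]
```

```bash
python3 -m handwheel '[[0.2,[-0.5,0.1,0],[0,0,0]],[0.2,[-0.5,0,0],[0,0,0]],[0.2,[-0.5,0,0],[0,0,0]],[0.2,[0,0,0],[0,0,0]],[0.2,[0,0,0],[0,0,0]],[0.2,[0,0,0],[0,0,0]],[0.2,[0,0,0],[0,0,0]],[0.2,[0,0,0],[0,0,0]],[0.2,[0,0,0],[0,0,0]],[0.2,[0,0,0],[0,0,0]]]' | grep force
python3 f.py
```

```text
force: [-11.1, 1.0, 0.1]
t 34.77 F [-10.96   0.86  -0.37] along -10.99 tip x est 89.93 z -22.9 tq [ 0.17  2.09 -0.03]
```

```bash
python3 -m handwheel '[[0.2,[-0.5,0,0],[0,0,0]],[0.2,[-0.5,0,0],[0,0,0]],[0.2,[0,0,0],[0,0,0]],[0.2,[0,0,0],[0,0,0]],[0.2,[0,0,0],[0,0,0]],[0.2,[0,0,0],[0,0,0]],[0.2,[0.5,0,0],[0,0,0]],[0.2,[0.5,0,0],[0,0,0]],[0.2,[0.5,0,0],[0,0,0]],[0.2,[0,0,0],[0,0,0]]]' | grep force
python3 f.py
```

```text
force: [-8.5, 0.0, -2.3]
t 35.8 F [-8.    0.09 -1.41] along -7.99 tip x est 90.53 z -22.92 tq [ 0.16  1.94 -0.01]
```

```bash
python3 -m handwheel '[[0.45,[0,0,0],[0,0,0]],[0.45,[0,0,0],[0,0,0]],[0.45,[0,0,0],[0,0,0]],[0.5,[0,0,0],[0,0,0]],[0.6,[0,0,0],[0,0,0]],[0.6,[0,0,0],[0,0,0]],[0.6,[0,0,0],[0,0,0]],[0.6,[0,0,0],[0,0,0]],[0.6,[0,0,0],[0,0,0]],[0.6,[0,0,0],[0,0,0]]]' 
python3 f.py
python3 - <<'E'
from h import *
for c in ['side','top']: save(env.grab_frame(c),c+'12.png')
a=cv2.imread('pics/side12.png');s=cv2.imread('pics/top12.png')
cv2.imwrite('pics/side12z.png',cv2.resize(a[250:350,200:330],None,fx=6,fy=6,interpolation=cv2.INTER_CUBIC))
E
```

```text
time_s: 36.63
ee_pos: [540.7, 239.4, -23.8]
ee_rot: [-90.0, -0.0, 176.9]
force: [0.3, 0.3, -0.2]
gripper_width: 54.7
t 36.83 F [ 0.36 -0.03  0.06] along 0.36 tip x est 92.82 z -23.74 tq [0.06 0.06 0.  ]
```

View pics/side12z.png

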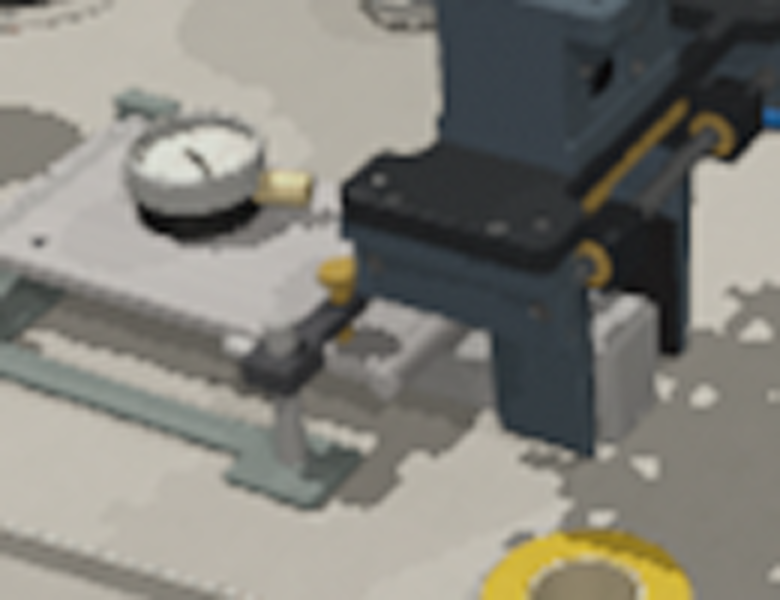

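```bash
python3 -m handwheel '[[0.6,[0,-4,0],[0,0,0]],[0.6,[0,-8,0],[0,0,0]],[0.6,[0,-12,0],[0,0,0]],[0.6,[0,-12,0],[0,0,0]],[0.6,[0,-12,0],[0,0,0]],[0.6,[0,-15,0],[0,0,0]],[0.6,[0,-20,0],[0,0,0]],[0.6,[0,-20,0],[0,0,0]],[0.6,[0,-20,0],[0,0,0]],[0.6,[0,-10,0],[0,0,0]]]' 
python3 -m handwheel '[[0.6,[15,0,10],[0,0,0]],[0.6,[20,0,20],[0,0,0]],[0.6,[20,0,30],[0,0,0]],[0.6,[20,0,30],[0,0,0]],[0.6,[10,0,30],[0,0,0]],[0.6,[10,0,30],[0,0,0]],[0.6,[0,0,20],[0,0,0]],[0.6,[0,0,10],[0,0,0]],[0.6,[0,0,0],[0,0,0]],[0.6,[0,0,0],[0,0,0]]]'
python3 - <<'E'
from h import *
for c in ['side','top']: save(env.grab_frame(c),c+'13.png')
a=cv2.imread('pics/side13.png');s=cv2.imread('pics/top13.png')
cv2.imwrite('pics/side13z.png',cv2.resize(a[250:350,200:330],None,fx=6,fy=6,interpolation=cv2.INTER_CUBIC))
cv2.imwrite('pics/top13z.png',cv2.resize(s[160:310,200:300],None,fx=4,fy=4,interpolation=cv2.INTER_CUBIC))
E
```

```text
time_s: 37.77
ee_pos: [542.1, 240.0, 112.8]
ee_rot: [-90.1, 0.3, 176.9]
force: [0.8, -0.1, 0.3]
gripper_width: 54.9
time_s: 38.6
ee_pos: [436.7, 65.2, 109.6]
ee_rot: [-90.0, 0.0, 176.8]
force: [0.2, -0.3, 0.4]
gripper_width: 54.7
```

View pics/side13z.png

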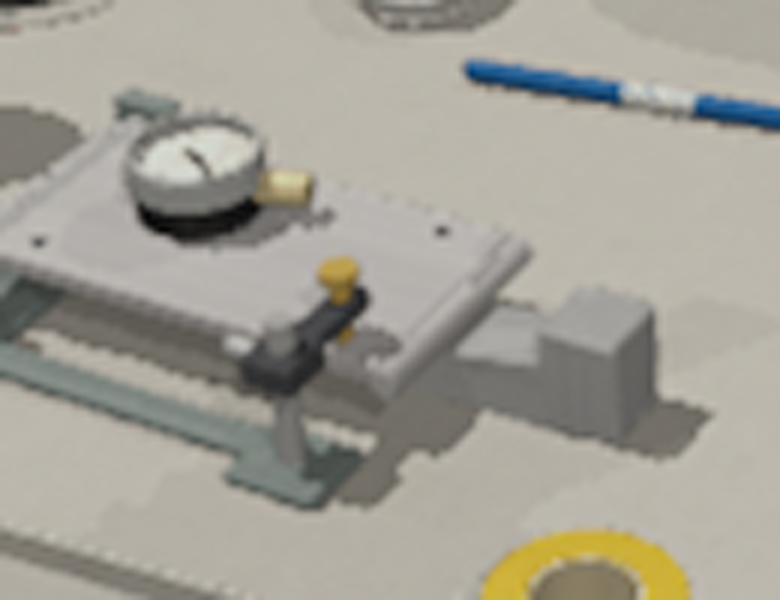

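View pics/top13z.png

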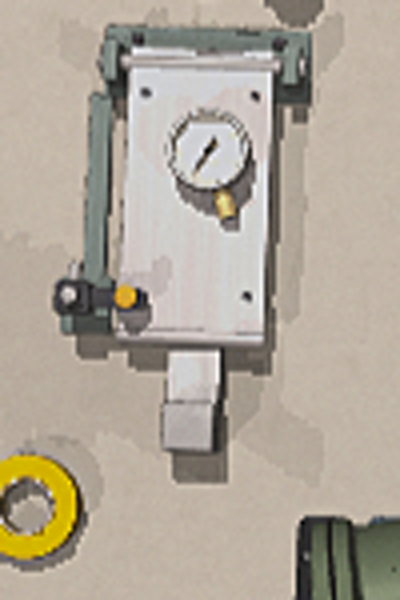

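Run:
```python
from h import *
f=lambda u,v,z:at_z('top',((u+.5)/4-.5+200,(v+.5)/4-.5+160),z)
for z in [42]:
    pts=[f(163,450,z),f(213,452,z),f(165,401,z),f(216,403,z)]
    for p in pts: print(p.round(1))
    m=np.mean(pts,0); a=np.radians(-3.1); d=m-[591.5,236,0]; print('grip',m.round(1),'stand xy',d[0]*np.cos(a)+d[1]*np.sin(a),-d[0]*np.sin(a)+d[1]*np.cos(a))
```

```text
[524.6 253.1  42. ]
[522.5 222.8  42. ]
[554.4 251.5  42. ]
[552.3 220.6  42. ]
grip [538.4 237.   42. ] stand xy -53.02970819778277 -1.8669666223197507
```

Run:
```python
from h import *
print(env.state()['force'],env.job_done())
```

```text
the job is handed in; nothing more can be done
[-0.35195042  0.40891699 -0.50878272] None
```

I slid the wedge in under the middle of the plate's front edge and drove it until the plate bore on the brass screw. Then I let go, backed the arm away and handed the job in at about 39 s. No verdict was reported. The force on the stop is inferred, as I had no direct reading of it.

**Drive:**
- The push held at about 5.7 N until the plate touched the stop, with the thin end about 86 mm behind the front edge.
- I went about 4.3 mm further, which by the given stiffness puts roughly 7 N on the stop. The last force I read while pushing, 11.0 N about 0.6 mm earlier, fits some 5 to 8 N there.
- I did not read the force at the deepest point, so it rests on the travel.

**Last checks:** In the final pictures:
- The wedge lies within about 2 mm of the middle, less than 1° off straight, with its thin end about 92 mm in. The arm's own position gave about 90.5 mm.
- The plate is up against the screw.
- The gauge, tape and blue pen look unmoved. I did not measure them or the other bystanders again.
- The arm is clear, with tool force about zero.

**What went wrong or disagreed:**
- **Tool height:** The reported tool height is about 34 mm lower than the real one, which the side camera showed. My first grasp closed just above the block without touching it, and I corrected for the offset after that.
- **Backing off:** When I first eased off before letting go, the tool pulled back with about 2 N and up with about 13 N, and it moved back 0.8 mm. I drove the wedge in again to slightly deeper before opening the fingers.

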